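# Press the wooden star home on the gift box lid

### The arm

A 7-joint arm with a two-finger parallel gripper is mounted at the origin on the work surface. World frame = base frame: x ahead of the robot, y to its left, z up, the work surface at z = 0. Lengths are in m, angles in rad, forces in N, time in s.
With the tool pointing down it reaches from about 0.425 to 1.025 m from the base axis. Payload 9.4 kg.
Tool frame: the origin (TCP) lies midway between the tips of the shut fingers; the grasp point (between the pads) lies 19 mm behind it; z points along the fingers, y is the line along which they close (so a half turn about z gives the same grasp; the last joint's range is limited). The gripper opens to 85 mm and grips with 20 to 120 N. Pads are 22 mm wide; open, the fingers measure 114 mm over their backs; the gripper's body (76 mm by 85 mm) begins 54 mm behind the grasp point. The pads swing forward as they close: fully open they stand 13 mm farther back than shut.
Start: joints at [1.253, 0.599, -0.003, 1.599, 0.002, 0.943, -0.08], TCP at [0.173, -0.704, 0.231] pointing down, gripper open.
Joint ranges: [-2.57, 2.57], [-0.35, 1.97], [-1.29, 1.29], [0.11, 2.56], [-1.05, 4.19], [0.11, 1.86], [-2.63, 2.63]. Speed limits (rad/s): [2.22, 2.22, 3.01, 3.01, 3.14, 3.14, 3.14].

### API

Orientations are given as a unit quaternion [x, y, z, w].
In Python, from cell import ctrl, imaging, hand_in gives the robot as it stands. The module is installed in compiled form; this text tells all that it offers.
- The arm moves only by the shell command python3 -m handwheel 'ROWS' [FORCE]. ROWS is JSON, a list of rows, each an object of numbers: "tx", "ty", "tz": the shift along the tool's x, y, z in m; "wx", "wy", "wz": the turn, a rotation vector about the tool's x, y, z in degrees; "claw": the closure in counts, from 0 (fully open) to 255 (shut). A call has 1 to 20 rows; each row shifts and turns the commanded pose from where the row before left it, along the tool's axes as they then stand; what a row does not reach is not made up. A row lasts 1/8 s, in which the tool goes at most 62.5 mm and 10.7 degrees, less where a joint would pass 70% of its speed; a pose out of reach is approached as far as the arm can. A call is refused whole if a number of a shift passes 0.0625 or a number of a turn 10.7, either way. A call with a gripper value outside its range is refused whole. The fingers move at their own pace and stop on an object; FORCE is the grip in N (left out, the last holds). Time passes only in rows, so rows that do not move let the fingers close. It gives the time, the measured TCP pose, the force, the opening and the grip force at its end, in the units of the state.
- ctrl.sense(): the state, without advancing time (a new reading comes with each control period).
- imaging.camera(name): name is "scene" or "top"; returns the picture (400x640x3 uint8, red, green, blue); there is no depth.
- imaging.calibration(name): a dict with "K" (3x3 intrinsics, pixels), "camera_from_world" (4x4, takes a point from world to camera coordinates). Camera axes: x right, y up, looking along -z (the intrinsics and any distortion apply to the point x, -y, -z); pixel columns grow to the right and rows downward; lengths in m; the calibration is good to about 2 mm. A picture is of the moment at which its call begins. calibration takes no time and is no camera call.
- hand_in(): hands the job in; it is judged then, once.
The state is a dict: "time_s": time; "qpos": joint angles; "joint_vel": joint speeds; "effort": joint torques, N m; "tcp_pos": TCP position; "eef_rot": TCP orientation; "ft_force": force on the tool from outside, world axes, zero at the start; "ft_torque": the same for the moment, N m; "width": opening from 0.0 (shut) to 1.0 (fully open); "gripper_force": force on a finger pad.
Only numpy, scipy, OpenCV 4.12 (cv2) and the standard library are available. Lean on these libraries where they do the work, as an engineer would, in place of code of your own. Each camera call takes 0.05 s, during which the arm holds its last target. There are 200 camera calls.

### The job

Four Christmas ornaments stand on half-pushed pins in the lid of the round green gift box. With the fingertips, gently press the plain wooden star straight down until its white foam pad lies flat on the lid, then draw away. Do not touch the red star, the orange slice or the gold dome, do not pull out or lift anything, and leave the box and the things around it where they stand.

Things in the scene. Friction and masses are not known exactly. Their poses are not given: they have to be found in the camera images.
- giftbox: loose round gift box, sage green, closed by a lid with a pale pink top; 208 mm across, 90 mm high, about 0.6 kg, standing on the table. Origin: centre of its underside; z up. The four ornaments stand on the lid 62 mm from its centre: wooden star on the box's +x side, red star on -x, orange slice on +y, gold dome on -y (box axes; the box's yaw varies all the way round).
- wood_star_top (a point): centre of the top face of the plain brown wooden six-pointed star (58 mm across the points, 8 mm thick, small brass dot in the middle), backed by a round white foam pad (30 mm across, 6 mm thick) on a steel pin in the lid. Unpressed, this point is 113 to 116 mm above the box's underside at the start and 104 mm with the pad home.
- wood_star_pin (a joint): wooden star: push-in depth of its pin, m: 0 = as built, underside of its foam pad 12 mm above the lid (starts at 0 to 0.003); grows as it is pushed down; 0.012 = home, pad flat on the lid; negative = pulled out
- red_star: red-painted star of the same shape and size on its own foam pad and pin in the lid; origin: centre of its underside
- orange_slice: orange-slice ornament, disc 52 mm across, 8 mm thick, on its own foam pad and pin in the lid; origin: centre of its underside
- gold_dome: gold half-bauble, 48 mm across, 18 mm high, on its own foam pad and pin in the lid; origin: centre of its underside
- red_star_pin (a joint): red star: push-in depth of its pin, m: 0 = as built, underside of its foam pad 12 mm above the lid (starts at 0 to 0.003); grows as it is pushed down; 0.012 = home, pad flat on the lid; negative = pulled out
- orange_slice_pin (a joint): orange slice: push-in depth of its pin, m: 0 = as built, underside of its foam pad 12 mm above the lid (starts at 0 to 0.003); grows as it is pushed down; 0.012 = home, pad flat on the lid; negative = pulled out
- gold_dome_pin (a joint): gold dome: push-in depth of its pin, m: 0 = as built, underside of its foam pad 12 mm above the lid (starts at 0 to 0.003); grows as it is pushed down; 0.012 = home, pad flat on the lid; negative = pulled out
- pine_cone: loose brown pine cone standing beside the box, about 56 mm across, 62 mm high; origin: centre of its underside
- paint_jar: loose closed paint jar with a blue cap beside the box, 52 mm across, 65 mm high; origin: centre of its underside
- spool: loose red ribbon spool (empty) standing beside the box, 48 mm across, 50 mm high; origin: centre of its underside
- wood_star: the plain wooden star itself; origin: centre of its underside (where the foam pad is stuck), 8 mm below its top face. The pin slides straight down with a steady friction of about 3 N, stays where it is left, and meets a firm stop when the pad lies flat on the lid; the pad itself gives about 1 mm per 3 N, up to 5 mm, and springs back.

How it is judged:
On the way:
1. the fingers press down on the wooden star (contact force between the fingers and wood_star above 0.5 N), for 0.1 s.
At the end, for the whole second after the job is handed in: The wooden star is down with its pad within 2.5 mm of lying flat; the other three pins are less than 5 mm in and not pulled out by more than 2 mm; the box stands upright, at rest, within 15 mm of where it was; pine cone, jar and spool stand upright within 15 mm of where they were (value of joint wood_star_pin above 0.0095 m and value of joint red_star_pin between -0.002 and 0.005 m and value of joint orange_slice_pin between -0.002 and 0.005 m and value of joint gold_dome_pin between -0.002 and 0.005 m and distance of each of giftbox, pine_cone, paint_jar, spool from where it was at the start of the episode below 0.015 m and angle between giftbox's own z axis and vertical below 0.05 rad and linear speed of giftbox below 0.02 m/s and angle between each of pine_cone, paint_jar, spool's own z axis and vertical below 0.15 rad); the robot touches nothing.
It fails at once if the wooden star is pulled up out of the lid by more than 3 mm (value of joint wood_star_pin below -0.003 m).
It fails at once if the red star, the orange slice or the gold dome is touched, pressed or pulled (contact force between any of the fingers, the arm and red_star above 0.3 N or contact force between any of the fingers, the arm and orange_slice above 0.3 N or contact force between any of the fingers, the arm and gold_dome above 0.3 N or value of joint any of red_star_pin, orange_slice_pin, gold_dome_pin above 0.005 m or value of joint any of red_star_pin, orange_slice_pin, gold_dome_pin below -0.002 m).
It fails at once if the box is pressed too hard (over 30 N) (contact force between the fingers and giftbox above 30 N).
It fails at once if the box is lifted, tipped or shoved more than 20 mm (height (world z) of giftbox above 0.01 m or angle between giftbox's own z axis and vertical above 0.12 rad or distance of giftbox from where it was at the start of the episode above 0.02 m).
It fails at once if the pine cone, the jar or the spool is moved more than 20 mm or lifted (distance of any of pine_cone, paint_jar, spool from where it was at the start of the episode above 0.02 m or height (world z) of any of pine_cone, paint_jar, spool above 0.012 m).
It also fails if it takes over 32 s, if anything falls off the work surface, if the arm or the gripper's body presses on something with over 40 N, if the wrist force passes 120 N, or if a joint passes its speed limit or range.

## Working session

There is one attempt and no reset: what is moved stays moved. The work goes in short steps, Python scripts to look and compute and a shell command to move; the robot and the scene stay as the last step left them, time stands still between calls to the robot, and variables do not carry over. Pictures are saved under pics/ and viewed, at most 10 in all, crops included, and the job is handed in when it is done.

```bash
mkdir -p pics; python3 - <<'E'
from cell import ctrl, imaging
import cv2,numpy as np
for n in("scene","top"):
    im=imaging.camera(n); cv2.imwrite(f"pics/{n}0.png",im[:,:,::-1])
    c=imaging.calibration(n); print(n,{k:np.round(v,4).tolist() if not isinstance(v,str) else v for k,v in c.items()})
s=ctrl.sense();print({k:np.round(v,3).tolist() for k,v in s.items()})
E
```

```text
scene {'K': [[449.8714, 0.0, 329.083], [0.0, 449.8714, 197.5131], [0.0, 0.0, 1.0]], 'camera_from_world': [[-0.6656, 0.7462, 0.0152, 0.349], [-0.6221, -0.5659, 0.5411, 0.3373], [0.4123, 0.3507, 0.8408, -1.1905], [0.0, 0.0, 0.0, 1.0]]}
top {'K': [[422.2011, 0.0, 314.1536], [0.0, 422.2011, 202.2216], [0.0, 0.0, 1.0]], 'camera_from_world': [[-0.0174, -0.9998, -0.0021, 0.0656], [0.998, -0.0175, 0.0614, -0.5888], [-0.0614, -0.001, 0.9981, -0.7917], [0.0, 0.0, 0.0, 1.0]]}
{'time_s': 0.1, 'qpos': [1.253, 0.6, -0.003, 1.6, 0.002, 0.943, -0.08], 'joint_vel': [-0.0, -0.001, 0.0, -0.001, 0.002, 0.002, 0.001], 'effort': [0.006, -77.798, 1.57, -25.862, 0.013, 0.005, 0.0], 'tcp_pos': [0.173, -0.704, 0.23], 'eef_rot': [0.993, 0.12, -0.0, -0.001], 'ft_force': [0.68, -0.407, -0.043], 'ft_torque': [-0.012, 0.012, -0.022], 'gripper_force': 0.0, 'width': 0.998}
```

View pics/scene0.png

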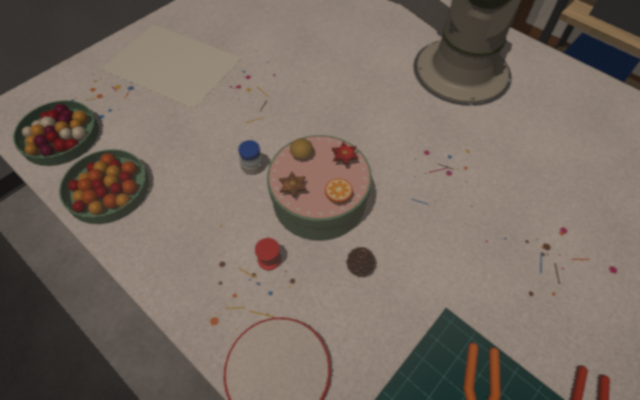

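View pics/top0.png

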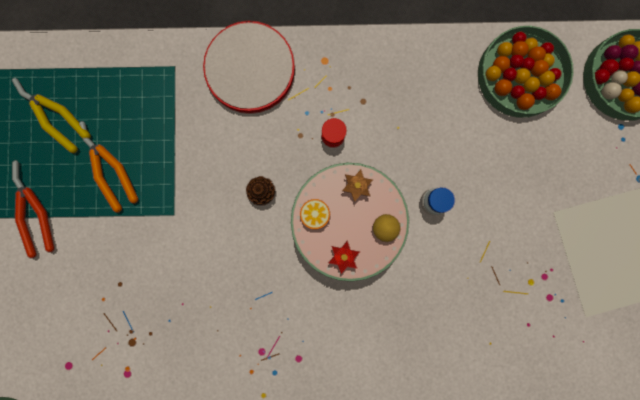

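The scene view shows the wooden star near (293,185), with the dome at (302,149), the red star at (345,153) and the orange slice at (339,190). In the top view the wooden star is near (357,186), red (344,258), orange (315,214) and dome (386,228). I'll enlarge both to read the positions more closely.

```bash
python3 - <<'E'
import cv2,numpy as np
a=cv2.imread("pics/scene0.png")[130:240,255:385];b=cv2.imread("pics/top0.png")[155:285,285:415]
f=lambda x:cv2.convertScaleAbs(cv2.resize(x,None,fx=3,fy=3*1,interpolation=cv2.INTER_CUBIC),alpha=1.5)
a,b=f(a),f(b)
o=np.zeros((390,790,3),np.uint8);o[:a.shape[0],:390]=a;o[:,400:]=b
cv2.imwrite("pics/crop.png",o)
E
```

```text
(no output)
```

View pics/crop.png

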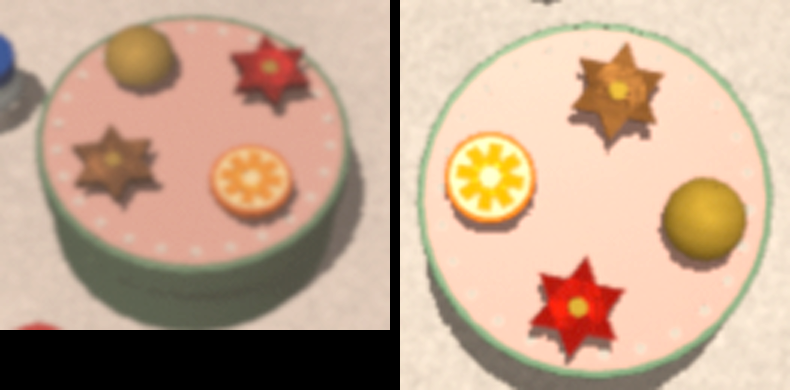

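The brass dot of the wooden star is at crop (113,159), scene (292.4,182.7), and crop (218,91), top (357.4,185.0). Red is at crop (270,67) and (178,307), orange at (252,180) and (90,177). I'll triangulate these.

```bash
cat > h.py <<'E'
from cell import ctrl, imaging
import cv2,numpy as np
def P(n):
    c=imaging.calibration(n); return np.array(c["K"])@np.diag([1,-1,-1])@np.array(c["camera_from_world"])[:3]
def tri(a,b):
    X=cv2.triangulatePoints(P("scene"),P("top"),np.array(a,float).reshape(2,1),np.array(b,float).reshape(2,1)); X=X[:3,0]/X[3,0]
    e=[(lambda p:p[:2]/p[2])(P(n)@np.r_[X,1])-u for n,u in(("scene",a),("top",b))]
    return X,np.abs(e).max()
def onplane(n,u,z):
    M=P(n);H=np.c_[M[:,0],M[:,1],M[:,2]*z+M[:,3]];q=np.linalg.solve(H,[*u,1]);return q[:2]/q[2]
E
python3 - <<'E'
from h import *
f=lambda x,y,ox,oy:np.array([(x+.5)/3-.5+ox,(y+.5)/3-.5+oy])
pt={}
for k,a,b in(("wood",(113,159),(218,91)),("red",(270,67),(178,307)),("orange",(252,180),(90,177)),("dome",(141,45),(306,216))):
    A=f(*a,255,130);B=f(*b,285,155);X,e=tri(A,B);pt[k]=X;print(k,X.round(4),e.round(2),onplane("scene",A,.115).round(4),onplane("top",B,.115).round(4))
d=pt["wood"]-pt["red"];print("wood-red",np.linalg.norm(d[:2]),np.degrees(np.arctan2(d[1],d[0])))
for n,u in(("jar",(441,199)),("spool",(334,130)),("cone",(261,190))):print(n,onplane("top",u,.06).round(3))
q=ctrl.sense()["eef_rot"]
from scipy.spatial.transform import Rotation as R
M=R.from_quat(q).as_matrix();print(M.round(3));t=ctrl.sense()["tcp_pos"];print((M.T@(pt["wood"]-t)).round(4))
E
```

```text
wood [ 0.6117 -0.0181  0.1129] 0.27 [ 0.6124 -0.0166] [ 0.6118 -0.0184]
red [0.4905 0.0076 0.1149] 0.47 [0.4901 0.0083] [0.4911 0.0068]
orange [0.5639 0.0557 0.1107] 0.6 [0.5655 0.0584] [0.5645 0.0546]
dome [ 0.5396 -0.0632  0.1237] 0.78 [ 0.5339 -0.0671] [ 0.5406 -0.066 ]
wood-red 0.12383382918419941 -11.992262844246156
jar [ 0.589 -0.176]
spool [0.72  0.016]
cone [0.611 0.152]
[[ 0.971  0.239 -0.001]
 [ 0.239 -0.971  0.001]
 [-0.    -0.001 -1.   ]]
[ 0.5898 -0.5609  0.1183]
```

The triangulation holds up: star height is 113 mm, the wood–red distance is 124 mm (twice 62), and the residuals are under 1 px. I'll move above the star with the fingers shut.

```bash
python3 -m handwheel '[{"tx":0.037,"ty":-0.035,"claw":255},{"tx":0.037,"ty":-0.035,"claw":255},{"tx":0.037,"ty":-0.035,"claw":255},{"tx":0.037,"ty":-0.035,"claw":255},{"tx":0.037,"ty":-0.035,"claw":255},{"tx":0.037,"ty":-0.035,"claw":255},{"tx":0.037,"ty":-0.035,"claw":255},{"tx":0.037,"ty":-0.035,"claw":255},{"tx":0.037,"ty":-0.035,"claw":255},{"tx":0.037,"ty":-0.035,"claw":255},{"tx":0.037,"ty":-0.035,"claw":255},{"tx":0.037,"ty":-0.035,"claw":255},{"tx":0.037,"ty":-0.035,"claw":255},{"tx":0.037,"ty":-0.035,"claw":255},{"tx":0.037,"ty":-0.035,"claw":255},{"tx":0.035,"ty":-0.035,"claw":255},{"claw":255},{"claw":255}]' 20
cat > st.py <<'E'
from h import *
from scipy.spatial.transform import Rotation as R
s=ctrl.sense();M=R.from_quat(s["eef_rot"]).as_matrix()
print(M.round(3).tolist(),np.round(s["tcp_pos"],4),np.round(s["ft_force"],2),s["width"],s["time_s"]);print("tool delta",(M.T@(np.array([.612,-.0175,.1135])-s["tcp_pos"])).round(4))
E
python3 st.py
```

```text
[[0.971, 0.239, -0.001], [0.239, -0.971, 0.001], [-0.0, -0.001, -1.0]] [ 0.1728 -0.7037  0.2305] [ 0.68 -0.41 -0.04] 0.997542162036393 0.1
tool delta [ 0.5902 -0.5614  0.1177]validation failed for argument at $[0]...
```

The call was refused at row 0, probably because every key is required. I'll test with one full row.

```bash
python3 -m handwheel '[{"tx":0.037,"ty":-0.035,"tz":0,"wx":0,"wy":0,"wz":0,"claw":255}]' 20; echo; python3 -m handwheel --help | head -20
```

```text
time_s: 0.22
tcp_pos: [0.1975, -0.6631, 0.2303]
eef_rot: [0.993, 0.118, -0.001, 0.0]
ft_force: [1.1, 0.9, -0.3]
width: 0.816
gripper_force: 0.0
invalid input: not JSON, or not a number
```

```bash
python3 -m handwheel '[{"tx":0.037,"ty":-0.035,"tz":0,"wx":0,"wy":0,"wz":0,"claw":255},{"tx":0.037,"ty":-0.035,"tz":0,"wx":0,"wy":0,"wz":0,"claw":255},{"tx":0.037,"ty":-0.035,"tz":0,"wx":0,"wy":0,"wz":0,"claw":255},{"tx":0.037,"ty":-0.035,"tz":0,"wx":0,"wy":0,"wz":0,"claw":255},{"tx":0.037,"ty":-0.035,"tz":0,"wx":0,"wy":0,"wz":0,"claw":255},{"tx":0.037,"ty":-0.035,"tz":0,"wx":0,"wy":0,"wz":0,"claw":255},{"tx":0.037,"ty":-0.035,"tz":0,"wx":0,"wy":0,"wz":0,"claw":255},{"tx":0.037,"ty":-0.035,"tz":0,"wx":0,"wy":0,"wz":0,"claw":255},{"tx":0.037,"ty":-0.035,"tz":0,"wx":0,"wy":0,"wz":0,"claw":255},{"tx":0.037,"ty":-0.035,"tz":0,"wx":0,"wy":0,"wz":0,"claw":255},{"tx":0.037,"ty":-0.035,"tz":0,"wx":0,"wy":0,"wz":0,"claw":255},{"tx":0.037,"ty":-0.035,"tz":0,"wx":0,"wy":0,"wz":0,"claw":255},{"tx":0.037,"ty":-0.035,"tz":0,"wx":0,"wy":0,"wz":0,"claw":255},{"tx":0.037,"ty":-0.035,"tz":0,"wx":0,"wy":0,"wz":0,"claw":255},{"tx":0.035,"ty":-0.035,"tz":0,"wx":0,"wy":0,"wz":0,"claw":255},{"tx":0,"ty":0,"tz":0,"wx":0,"wy":0,"wz":0,"claw":255},{"tx":0,"ty":0,"tz":0,"wx":0,"wy":0,"wz":0,"claw":255}]' 20; python3 st.py
```

```text
time_s: 2.35
tcp_pos: [0.6118, -0.0199, 0.2307]
eef_rot: [0.993, 0.12, -0.001, 0.0]
ft_force: [-0.2, -0.4, -0.8]
width: 0.0
gripper_force: 0.0
[[0.971, 0.239, -0.001], [0.239, -0.971, -0.001], [-0.001, 0.0, -1.0]] [ 0.6118 -0.0199  0.2307] [-0.17 -0.44 -0.78] 0.00030423441763686396 2.35
tool delta [ 0.0009 -0.0023  0.1172]
```

Next I descend to about 12 mm above the star, fixing the y error, and check with the cameras.

```bash
python3 -m handwheel '[{"tx":0.001,"ty":-0.002,"tz":0.03,"wx":0,"wy":0,"wz":0,"claw":255},{"tx":0,"ty":0,"tz":0.03,"wx":0,"wy":0,"wz":0,"claw":255},{"tx":0,"ty":0,"tz":0.025,"wx":0,"wy":0,"wz":0,"claw":255},{"tx":0,"ty":0,"tz":0.014,"wx":0,"wy":0,"wz":0,"claw":255},{"tx":0,"ty":0,"tz":0.005,"wx":0,"wy":0,"wz":0,"claw":255},{"tx":0,"ty":0,"tz":0,"wx":0,"wy":0,"wz":0,"claw":255},{"tx":0,"ty":0,"tz":0,"wx":0,"wy":0,"wz":0,"claw":255}]' 20; python3 st.py; python3 - <<'E'
from h import *
f=lambda x:cv2.convertScaleAbs(cv2.resize(x,None,fx=3,fy=3,interpolation=cv2.INTER_CUBIC),alpha=1.5)
a=f(imaging.camera("scene")[110:240,255:385,::-1]);b=f(imaging.camera("top")[155:285,285:415,::-1])
cv2.imwrite("pics/chk.png",np.hstack([a,b]))
E
```

```text
time_s: 3.22
tcp_pos: [0.6132, -0.0174, 0.1281]
eef_rot: [0.993, 0.12, 0.001, 0.0]
ft_force: [0.1, 0.2, -0.3]
width: 0.001
gripper_force: 0.0
[[0.971, 0.238, 0.001], [0.238, -0.971, 0.0], [0.001, 0.0, -1.0]] [ 0.6132 -0.0174  0.1281] [ 0.1   0.17 -0.31] 0.0011827657838999436 3.225
tool delta [-0.0012 -0.0002  0.0146]
```

View pics/chk.png

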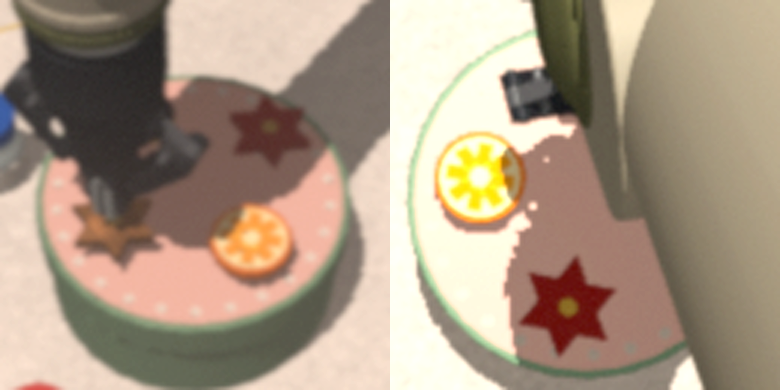

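The shut fingertips hang over the middle of the star, at about (110,210) in the left half, well clear of the orange slice and red star. I'll press slowly and watch the force.

```bash
python3 -m handwheel '[{"tx":-0.001,"ty":0,"tz":0.004,"wx":0,"wy":0,"wz":0,"claw":255},{"tx":0,"ty":0,"tz":0.004,"wx":0,"wy":0,"wz":0,"claw":255},{"tx":0,"ty":0,"tz":0.002,"wx":0,"wy":0,"wz":0,"claw":255},{"tx":0,"ty":0,"tz":0.002,"wx":0,"wy":0,"wz":0,"claw":255},{"tx":0,"ty":0,"tz":0.002,"wx":0,"wy":0,"wz":0,"claw":255},{"tx":0,"ty":0,"tz":0.002,"wx":0,"wy":0,"wz":0,"claw":255},{"tx":0,"ty":0,"tz":0,"wx":0,"wy":0,"wz":0,"claw":255}]' 20; python3 st.py
python3 -m handwheel '[{"tx":0,"ty":0,"tz":0.002,"wx":0,"wy":0,"wz":0,"claw":255},{"tx":0,"ty":0,"tz":0.002,"wx":0,"wy":0,"wz":0,"claw":255},{"tx":0,"ty":0,"tz":0,"wx":0,"wy":0,"wz":0,"claw":255}]' 20
```

```text
time_s: 4.2
tcp_pos: [0.6118, -0.0176, 0.1113]
eef_rot: [0.993, 0.12, 0.0, -0.0]
ft_force: [-1.1, -0.5, 2.4]
width: 0.0
gripper_force: 1.1
[[0.971, 0.238, 0.0], [0.238, -0.971, 0.0], [0.0, -0.0, -1.0]] [ 0.6118 -0.0176  0.1113] [-1.12 -0.48  2.43] 0.00047189412121670713 4.2
tool delta [ 0.0002 -0.     -0.0022]
time_s: 4.58
tcp_pos: [0.6118, -0.0176, 0.1071]
eef_rot: [0.993, 0.12, -0.0, -0.0]
ft_force: [-0.7, -0.3, 2.6]
width: -0.003
gripper_force: 1.2
```

Contact came at about 3 N and the pin is sliding. I'll keep pressing until the force rises at the stop.

```bash
python3 -m handwheel '[{"tx":0,"ty":0,"tz":0.002,"wx":0,"wy":0,"wz":0,"claw":255},{"tx":0,"ty":0,"tz":0.002,"wx":0,"wy":0,"wz":0,"claw":255},{"tx":0,"ty":0,"tz":0,"wx":0,"wy":0,"wz":0,"claw":255}]' 20
python3 -m handwheel '[{"tx":0,"ty":0,"tz":0.001,"wx":0,"wy":0,"wz":0,"claw":255},{"tx":0,"ty":0,"tz":0,"wx":0,"wy":0,"wz":0,"claw":255}]' 20
```

```text
time_s: 4.95
tcp_pos: [0.6119, -0.0176, 0.1031]
eef_rot: [0.993, 0.12, -0.0, -0.0]
ft_force: [0.1, -0.2, 2.4]
width: -0.0
gripper_force: 1.5
time_s: 5.2
tcp_pos: [0.6119, -0.0175, 0.1024]
eef_rot: [0.993, 0.12, 0.0, -0.0]
ft_force: [-1.0, 0.3, 5.5]
width: 0.004
gripper_force: 2.6
```

```bash
python3 -m handwheel '[{"tx":0,"ty":0,"tz":0.001,"wx":0,"wy":0,"wz":0,"claw":255},{"tx":0,"ty":0,"tz":0.0005,"wx":0,"wy":0,"wz":0,"claw":255},{"tx":0,"ty":0,"tz":0,"wx":0,"wy":0,"wz":0,"claw":255}]' 20
```

```text
time_s: 5.58
tcp_pos: [0.6119, -0.0176, 0.1012]
eef_rot: [0.993, 0.12, 0.0, 0.0]
ft_force: [-1.6, 1.1, 8.8]
width: 0.0
gripper_force: 4.3
```

The force climbs about 3 N per mm and extrapolates to a 104 mm home height, so the pad is at its stop. I'll withdraw straight up, then off to the side for a check.

```bash
python3 -m handwheel '[{"tx":0,"ty":0,"tz":-0.003,"wx":0,"wy":0,"wz":0,"claw":255},{"tx":0,"ty":0,"tz":-0.01,"wx":0,"wy":0,"wz":0,"claw":255},{"tx":0,"ty":0,"tz":-0.03,"wx":0,"wy":0,"wz":0,"claw":255},{"tx":0,"ty":0,"tz":-0.05,"wx":0,"wy":0,"wz":0,"claw":255},{"tx":0,"ty":0,"tz":-0.05,"wx":0,"wy":0,"wz":0,"claw":255},{"tx":-0.03,"ty":0.03,"tz":0,"wx":0,"wy":0,"wz":0,"claw":255},{"tx":-0.037,"ty":0.035,"tz":0,"wx":0,"wy":0,"wz":0,"claw":255},{"tx":-0.037,"ty":0.035,"tz":0,"wx":0,"wy":0,"wz":0,"claw":255},{"tx":-0.037,"ty":0.035,"tz":0,"wx":0,"wy":0,"wz":0,"claw":255},{"tx":-0.037,"ty":0.035,"tz":0,"wx":0,"wy":0,"wz":0,"claw":255},{"tx":-0.037,"ty":0.035,"tz":0,"wx":0,"wy":0,"wz":0,"claw":255},{"tx":-0.037,"ty":0.035,"tz":0,"wx":0,"wy":0,"wz":0,"claw":255},{"tx":-0.037,"ty":0.035,"tz":0,"wx":0,"wy":0,"wz":0,"claw":255},{"tx":0,"ty":0,"tz":0,"wx":0,"wy":0,"wz":0,"claw":255},{"tx":0,"ty":0,"tz":0,"wx":0,"wy":0,"wz":0,"claw":255}]' 20; python3 - <<'E'
from h import *
f=lambda x:cv2.convertScaleAbs(cv2.resize(x,None,fx=3,fy=3,interpolation=cv2.INTER_CUBIC),alpha=1.5)
a=f(imaging.camera("scene")[130:260,255:385,::-1]);b=f(imaging.camera("top")[155:285,285:415,::-1])
cv2.imwrite("pics/end.png",np.hstack([a,b]))
E
```

```text
time_s: 7.45
tcp_pos: [0.3969, -0.3532, 0.2439]
eef_rot: [0.993, 0.12, 0.0, -0.0]
ft_force: [-0.2, 0.7, -0.4]
width: -0.001
gripper_force: 0.0
```

View pics/end.png

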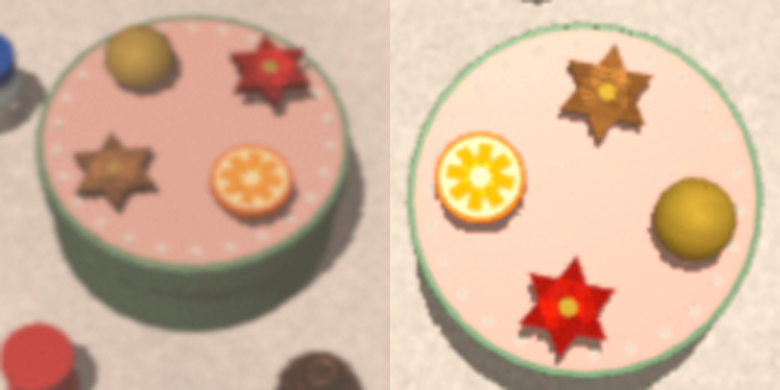

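The wooden star's dot has dropped from row 159 to 167 in the scene crop (about 9 mm), and its shadow has shrunk. The box and the other three ornaments have not moved. I'm handing in.

```bash
python3 -c "from cell import hand_in; print(hand_in())"
```

```text
the job is handed in; nothing more can be done
None
```

I pressed the wooden star down until the force rose at the pad's stop (about 9 N), then drew the arm clear; the box and the other three ornaments had not moved in the last pictures, and the job is handed in (no verdict was returned).

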